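Load a reagent cartridge through the reader's sprung flap

ROBOT

A 6-joint arm with a two-finger parallel gripper is mounted at the origin on the work surface. World frame = base frame: x ahead of the robot, y to its left, z up, the work surface at z = 0. Lengths are in m, angles in rad, forces in N, time in s.
With the tool pointing down it reaches from about 0.3 to 0.825 m from the base axis. Payload 5.4 kg.
Tool frame: the origin (TCP) lies at the very end of the fingers, on their centre line; the grasp point (between the pads) lies 19 mm behind it; z points along the fingers, x is the direction in which the jaws open and shut, and the axes are right-handed (so a half turn about z gives the same grasp; the last joint's range is limited). The gripper opens to 92 mm and grips with 3 to 60 N. Pads are 20 mm wide; open, the fingers measure 128 mm over their backs; the gripper's body (75 mm by 189 mm) begins 69 mm behind the grasp point.
Start: joints at [0.906, 0.158, 1.597, -0, 1.386, -0.21], TCP at [0.253, 0.517, 0.179] pointing down, gripper open.
Joint ranges: [-2.91, 2.91], [-0.94, 2.29], [0.18, 2.7], [-1.29, 4.43], [0.17, 2.64], [-3, 3]. Speed limits (rad/s): [2.57, 2.57, 3.14, 3.14, 3.14, 3.14].

INTERFACE

Orientations are given as a rotation vector (axis times angle).
In Python, from workcell import bot gives the robot as it stands. Calls block until the motion is done:
- bot.goto(position, orientation): joint-space move of the TCP to a pose.
- bot.line_to(position, rot=None, max_speed=0.15): straight line of the TCP; rot=None keeps the orientation; max_speed is the mean speed in m/s.
- bot.set_joints(angles): joint-space move.
- bot.set_gripper(opening, newtons=None): opening from 0.0 (shut) to 1.0 (fully open); newtons is the grip in N (None keeps the last); returns when the fingers have stopped.
- bot.hold(seconds).
- bot.inverse_kinematics(position, orientation): joint angles nearest the present ones, or None.
- bot.read_camera(name): name is "side" or "top" or "wrist"; returns a dict with "pixels" (384x512x3 uint8, blue, green, red), "fx", "fy", "cx", "cy" (pixels), "R" (3x3) and "t" (3): a world point X has camera coordinates R X + t. Camera axes: x right, y down, z forward; pixel columns grow to the right and rows downward; lengths in m; the calibration is good to about 2 mm. A picture is of the moment at which its call begins. There is no depth.
A pose or a line that the arm cannot do raises bot.MotionError and nothing moves.
- bot.job_done(): hands the job in, once; it reports no verdict.
Readings, each from a call of its own:
- bot.current_clock(): time.
- bot.current_joints(): joint angles.
- bot.current_joint_vel(): joint speeds.
- bot.current_effort(): joint torques, N m.
- bot.current_ee_pos(): TCP position.
- bot.current_tool_rot(): TCP orientation.
- bot.current_contact_force(): force on the tool from outside, world axes, zero at the start.
- bot.current_ft_torque(): the same for the moment, N m.
- bot.current_opening(): opening from 0.0 (shut) to 1.0 (fully open).
Only numpy, scipy, OpenCV 4.12 (cv2) and the standard library are available. Lean on these libraries where they do the work, as an engineer would, in place of code of your own. Each camera call takes 0.05 s, during which the arm holds its last target. There are 200 camera calls.

TASK

Take the long cartridge (the one with the stepped nose) out of the tray, lay it nose first in the reader's loading channel and push it in through the sprung flap until you feel the sprung end stop inside give under a push of about 11 N, but do not overdrive it. Then let go and withdraw, so that the cartridge stays fully inside and the flap swings shut behind it; leave the short cartridge and the other things on the bench alone.

Things in the scene. Friction and masses are not known exactly. Their poses are not given: they have to be found in the camera images.
- cartridge_center (a point): Centre (half-way up) of the long white cartridge, 84 mm long (x), 50 wide (y), 40 high (z), 0.13 to 0.25 kg; x points to its nose. The 20 mm at the nose are a step only 40 wide and 28 high; the rest is full size, with a flat tail face at x = -42 mm; three foil discs on top. Starts upright in one of the tray's compartments, underside 4 mm above the bench.
- cartridge_nose (a point): Middle of the long cartridge's front (nose) face, 42 mm ahead of its centre and 6 mm lower.
- short_cartridge_center (a point): Centre of the short cartridge, a plain white block 56 x 50 x 40 mm with one foil disc and no step, in the other compartment of the tray; not wanted, leave it there.
- tray: Flat grey tray 246 (x) x 122 mm (y), 14 mm high, floor and walls 4 mm, fixed to the bench; a divider makes two compartments, centred at x = -61 and +61 mm, each 117 x 114 mm inside. Origin under its centre. The cartridges' x axes point roughly along the tray's y axis; some 25 mm or more is free on either side of each.
- reader: Low white cartridge reader, fixed. Origin on the bench under the middle of its gate; x is the loading direction, y left of it, z up. Its straight channel, 56 mm wide about y = 0, has its floor 6 mm above the bench. From x = -125 to -6 mm it has low side walls (tops 14 mm above the bench, outer faces at y = +-36 mm); beyond, flanks 52 mm high reach out to y = +-68 mm.
- gate (a point): Middle of the gate, at the reader's x = 0, y = 0, 26 mm above the bench; axes as the reader's.
- hood_edge (a point): Middle of the front edge of the reader's opaque hood, at its x = 140 mm, 56 mm above the bench (hood top). The channel is open from above up to here and covered from here to x = 265 mm. Under the hood hides a sprung end stop: its free face is somewhere from x = 148 to 206 mm, different each time, not reported, so a home cartridge has its tail at x = 64 to 122 mm.
- flap (a joint): Steel flap angle (rad): 0 shut across the channel, 1.6 wide open. Upright hinge at the reader's x = 3, y = 30 mm; plate 54 mm wide, 8 to 46 mm above the bench, swings inward (+x) only. Nothing spans it above, so fingers may follow the cartridge in from above. A light spring (1 to 2 N at its edge) shuts it; it sweeps up to x = 58 mm, so tail and fingers must be clear of that to shut.
- buffer (a joint): How far the hidden sprung end stop is pressed in (m), 0 = free. The spring takes 3 N to start and 1 N more for each mm (7 N at 4 mm, 12 N at 9 mm); the sliding cartridge and the flap add 1 to 3 N to the push. Press it 4 mm or more, but past 13 mm (16 N) it is overdriven. Let go, it springs back with the cartridge, so ease back before lifting out.
- bottle: Capped amber bottle, 56 mm across, 130 mm high, origin under its centre; leave alone.
- jar: Small capped jar, 44 mm across, 50 mm high, origin under its centre; leave alone.
- tip_box: Grey box of pipette tips, 85 x 120 x 49 mm, origin under its centre; leave alone.
Not all that is in view belongs to the job. What is shaped like the part that bears cartridge_center but blue or turquoise is not meant.

How it is judged:
By the outcome, as a careful person would: the job done as asked, in the order asked, and still so for the second after the job is handed in, with the robot touching nothing.
It also fails if it takes over 58 s, if anything falls off the work surface, if the arm or the gripper's body presses on something with over 40 N, if the wrist force passes 120 N, or if a joint passes its speed limit or range.

## Working session

There is one attempt and no reset: what is moved stays moved. The work goes in short steps, each a Python script; the robot and the scene stay as the last script left them, time stands still between calls to the robot, and variables do not carry over. Pictures are saved under pics/ and viewed, about 8 in all and at most 12, crops included, and the job is handed in when it is done.

```bash
mkdir -p pics; ls; python3 - <<'E'
from workcell import bot
import cv2,numpy as np
for n in ("top","side"):
    c=bot.read_camera(n); cv2.imwrite(f"pics/{n}0.png",c["pixels"])
    print(n,c["fx"],c["cx"],c["cy"],np.round(c["R"],3).tolist(),np.round(c["t"],3), 'cam at',-np.array(c["R"]).T@c["t"])
print(bot.current_clock(),bot.current_tool_rot())
E
```

```text
pics
top 450.75824295966413 252.51193258541193 192.57151755474533 [[-0.017, -1.0, -0.004], [-0.991, 0.017, -0.133], [0.133, 0.001, -0.991]] [-0.013  0.557  1.42 ] cam at [ 0.36272457 -0.02467651  1.48163941]
side 379.98564711548073 258.88087240826343 187.5051862637149 [[0.866, -0.5, -0.025], [-0.277, -0.437, -0.855], [0.416, 0.748, -0.517]] [-0.501  0.204  0.831] cam at [ 0.14502925 -0.78229435  0.59180626]
0.1 [ 2.66455215e+00  1.66318448e+00 -2.46249051e-03]
```

View pics/top0.png

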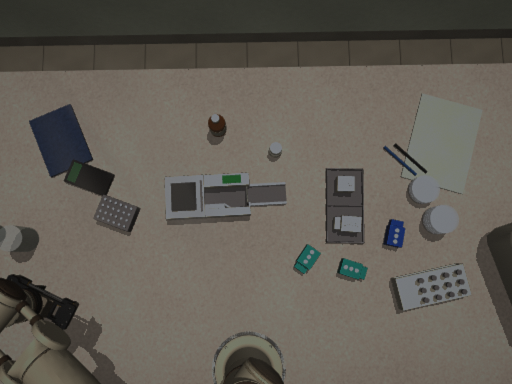

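View pics/side0.png

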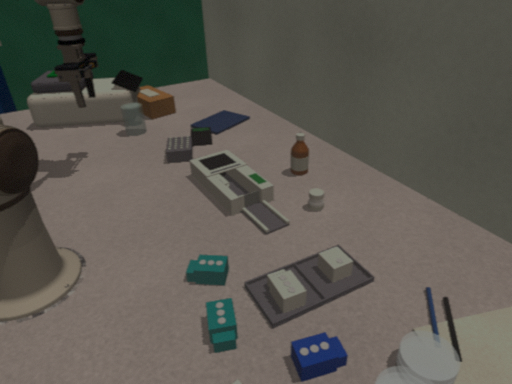

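Top view: the reader spans (165..287, 172..220), with its channel opening on the right at (287,194) and loading towards image left. The tray is at (345,206). There are white blocks at (347,224) and (346,184), and blue or turquoise lookalikes at (308,258), (352,269) and (396,234). The white block at (347,224) seems to be the long one, with its nose to the left. I'll confirm this in an enlarged crop.

```bash
cat > h.py <<'E'
from workcell import bot
import cv2,numpy as np
def ray(c,u,v,z):
    R=np.array(c["R"]);o=-R.T@np.array(c["t"])
    d=R.T@np.array([(u-c["cx"])/c["fx"],(v-c["cy"])/c["fy"],1]);return o+d*(z-o[2])/d[2]
def proj(c,X):
    p=np.array(c["R"])@np.array(X)+c["t"];return np.array([c["fx"]*p[0]/p[2]+c["cx"],c["fy"]*p[1]/p[2]+c["cy"]])
def down(jaw): # tool z down, tool x at world angle jaw
    x=np.array([np.cos(jaw),np.sin(jaw),0]);z=np.array([0,0,-1.]);
    return cv2.Rodrigues(np.column_stack([x,np.cross(z,x),z]))[0].ravel()
E
python3 - <<'E'
from h import *
im=cv2.imread("pics/top0.png")
a=cv2.resize(im[160:255,315:375],None,fx=6,fy=6,interpolation=cv2.INTER_CUBIC)
b=cv2.resize(im[165:228,160:292],None,fx=3,fy=3,interpolation=cv2.INTER_CUBIC)
o=np.zeros((570,770,3),np.uint8);o[:,:360]=a;o[:189,365:761]=b;cv2.imwrite("pics/c1.png",o)
c=bot.read_camera("top")
for z,p in ((.014,(326,169)),(.014,(364,169)),(.014,(326,243)),(.014,(364,243)),(.014,(286,184)),(.014,(286,205)),(.052,(250,173)),(.052,(250,217)),(.044,(347,224)),(.044,(346,184))):print(p,ray(c,*p,z).round(3))
E
```

```text
(326, 169) [ 0.634 -0.267  0.014]
(364, 169) [ 0.632 -0.393  0.014]
(326, 243) [ 0.391 -0.258  0.014]
(364, 243) [ 0.389 -0.38   0.014]
(286, 184) [ 0.586 -0.134  0.014]
(286, 205) [ 0.517 -0.132  0.014]
(250, 173) [ 0.618 -0.016  0.052]
(250, 217) [ 0.476 -0.014  0.052]
(347, 224) [ 0.449 -0.322  0.044]
(346, 184) [ 0.578 -0.325  0.044]
```

View pics/c1.png

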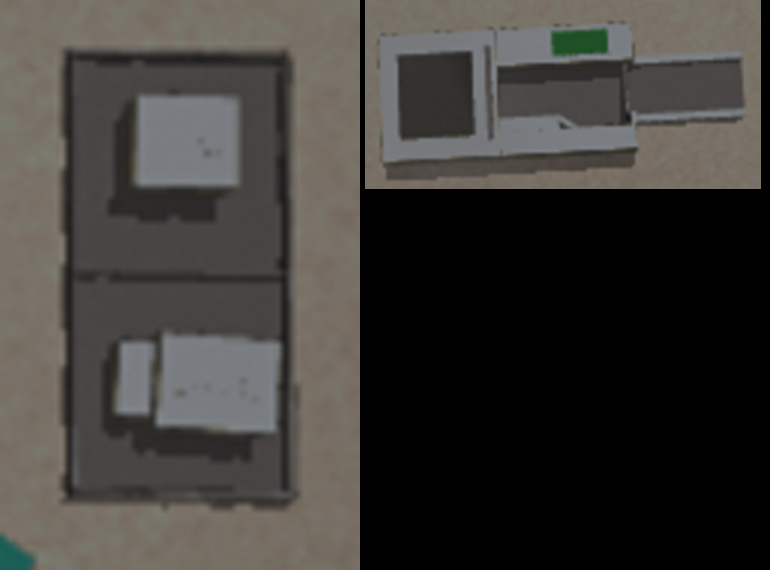

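The long cartridge is the white block at (347,224). Its step is at crop (135,378), so the nose points to +y, which is also the loading direction. The block at (346,184) is plain and short, and the coloured ones aren't meant. Next I'll take close wrist views of the reader and the cartridge.

```bash
python3 - <<'E'
from h import *
for a in (0,np.pi): print(a,bot.inverse_kinematics([.449,-.322,.3],down(a)),bot.inverse_kinematics([.55,-.05,.36],down(a)))
a=min((0,np.pi),key=lambda a:abs(bot.inverse_kinematics([.449,-.322,.3],down(a))[5]))
import pickle
ims=[]
for n,p in (("w1",[.50,-.06,.36]),("w2",[.43,-.30,.30])):
    bot.goto(p,down(a)); bot.hold(.2); c=bot.read_camera("wrist");pickle.dump(c,open(n+".pkl","wb"));ims.append(c["pixels"])
    print(-np.array(c["R"]).T@c["t"],bot.current_ee_pos(),c["fx"])
cv2.imwrite("pics/w1.png",ims[0]);cv2.imwrite("pics/w2.png",ims[1])
print(a,bot.current_clock(),bot.current_contact_force())
E
```

```text
0 [-8.40886647e-01  4.84893971e-02  1.47970500e+00 -4.44089210e-16
  1.61339826e+00 -8.40886647e-01] [-3.09507349e-01  4.91076605e-02  1.36389899e+00 -4.44089210e-16
  1.72858601e+00 -3.09507349e-01]
3.141592653589793 [-0.84088665  0.0484894   1.479705    0.          1.61339826  2.30070601] [-0.30950735  0.04910766  1.36389899  0.          1.72858601  2.8320853 ]
[0.49989713 0.02045372 0.5665128 ] [ 0.50003227 -0.0595987   0.35988507] 319.88951448497414
[ 0.43036126 -0.21898179  0.50717758] [ 0.4306885  -0.29919203  0.30044991] 319.88951448497414
0 3.9833 [ 0.67753465 -0.02712807  0.25418577]
```

View pics/w1.png

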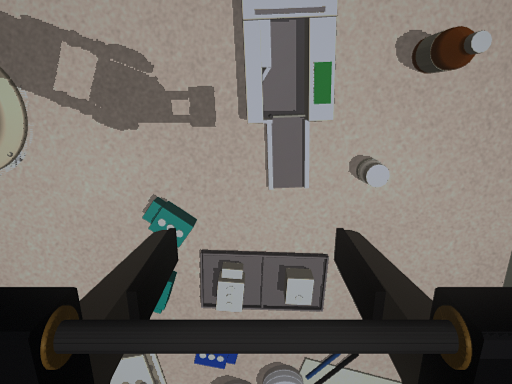

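View pics/w2.png

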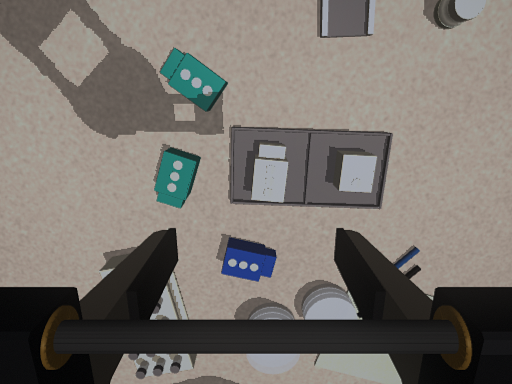

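w1: reader channel strips at columns about 268 and 307, rows 122–188, with the flank front at row about 122. w2: cartridge body at about (270,180), nose strip at (272,150). Now I'll extract the edges.

```bash
python3 - <<'E'
from h import *
import pickle
c2=pickle.load(open("w2.pkl","rb"));c1=pickle.load(open("w1.pkl","rb"))
def rowedges(g,rows,x0,x1,th):
    for r in rows:
        w=np.where(g[r,x0:x1]>th)[0]+x0
        yield r,w
g=c2["pixels"].min(2).astype(int)
m=((g[:,:]>125).astype(np.uint8)); m[:, :240]=0;m[:,300:]=0;m[:138]=0;m[205:]=0
n,l,s,ce=cv2.connectedComponentsWithStats(m)
for i in range(1,n):
    if s[i,4]>100:
        cn=cv2.findContours((l==i).astype(np.uint8),0,2)[0][0]; b=cv2.boxPoints(cv2.minAreaRect(cn))
        print(s[i],b.round(1).tolist()); 
        for z in (.044,.032):print(z,[ray(c2,*p,z)[:2].round(4).tolist() for p in b])
print("cols row180",g[180,245:300].tolist());print("rows col270",g[136:206,270].tolist())
g=c1["pixels"].min(2).astype(int)
for r in (130,155,180): print(r,g[r,262:314].tolist())
print("rows col255",g[100:130,255].tolist());print("rows col325",g[100:130,326].tolist())
for r in (50,100): print(r,g[r,240:342].tolist())
cc=np.hstack([cv2.resize(c2["pixels"][135:210,235:305],None,fx=6,fy=6),cv2.resize(c1["pixels"][105:195,240:290],None,fx=5,fy=5)]);
E
```

```text
[259 144  27  15 325] [[258.1000061035156, 156.1999969482422], [259.29998779296875, 143.8000030517578], [285.3999938964844, 146.3000030517578], [284.20001220703125, 158.6999969482422]]
0.044 [[0.434, -0.2986], [0.4356, -0.2806], [0.4733, -0.2841], [0.4721, -0.3022]]
0.032 [[0.4341, -0.3007], [0.4357, -0.2822], [0.4744, -0.2858], [0.4731, -0.3044]]
[ 251  159   37   43 1345] [[250.89999389648438, 199.1999969482422], [254.60000610351562, 158.3000030517578], [287.70001220703125, 161.3000030517578], [284.0, 202.1999969482422]]
0.044 [[0.4232, -0.3643], [0.4288, -0.3017], [0.4773, -0.3061], [0.4736, -0.369]]
0.032 [[0.4231, -0.368], [0.4288, -0.3038], [0.4786, -0.3083], [0.4747, -0.3729]]
cols row180 [59, 61, 61, 61, 60, 60, 59, 42, 160, 167, 166, 166, 165, 166, 165, 166, 165, 165, 165, 166, 166, 165, 165, 165, 165, 166, 165, 166, 165, 165, 165, 165, 166, 165, 165, 165, 165, 165, 165, 167, 170, 111, 91, 94, 94, 95, 95, 94, 93, 94, 93, 94, 94, 95, 93]
rows col270 [96, 95, 95, 96, 90, 58, 62, 66, 79, 143, 167, 165, 165, 165, 165, 164, 165, 165, 165, 165, 167, 157, 59, 85, 165, 167, 164, 166
[... 1442 characters left out ...]
, 94, 95, 95, 94, 94, 94, 95, 96, 98, 66, 61, 62, 62, 62, 62, 62, 61, 58, 51, 50, 49, 41, 129, 159, 157, 157, 158, 157, 157, 158, 158, 158, 157, 158, 158, 157, 157, 157, 158, 157, 157, 158, 158, 157, 158, 158, 158, 158, 146, 135, 133, 136, 139, 143, 142]
100 [86, 85, 84, 83, 82, 80, 98, 158, 160, 159, 160, 160, 159, 159, 159, 159, 160, 159, 159, 159, 159, 159, 164, 103, 93, 94, 94, 94, 94, 94, 94, 93, 94, 94, 93, 92, 93, 94, 94, 93, 94, 94, 92, 93, 92, 92, 93, 93, 93, 93, 93, 93, 94, 94, 94, 96, 65, 59, 60, 60, 59, 59, 60, 60, 54, 50, 49, 47, 61, 156, 161, 160, 163, 118, 50, 39, 41, 42, 43, 43, 43, 42, 41, 43, 43, 42, 43, 42, 43, 41, 56, 157, 162, 162, 104, 133, 141, 143, 144, 146, 148, 146]
```

```bash
python3 - <<'E'
from h import *
import pickle
c=pickle.load(open("w1.pkl","rb"))
L=[ray(c,u,v,.014) for u,v in ((271.8,130),(272.2,155),(272.8,180))]
R=[ray(c,u,v,.014) for u,v in ((304.5,130),(304.4,155),(304.1,180))]
M=[(a+b)/2 for a,b in zip(L,R)]
print("width",[np.linalg.norm(a-b) for a,b in zip(L,R)]);print(np.round(M,4))
fl,fr=ray(c,255,122.7,.052),ray(c,326,120.3,.052);print("front",fl,fr)
# hi flanks outer edges z=.052: rows 50 & 100
for v,a,b in ((50,243.8,335.5),(100,246.2,334.0)):print(v,ray(c,a,v,.052),ray(c,b,v,.052))
for v,a,b in ((50,270.9,308.8),(100,262.8,308.6)):print('in',v,ray(c,a,v,.052),ray(c,b,v,.052))
g=c["pixels"].min(2).astype(int);print(g[180:196,270].tolist(),g[180:196,306].tolist());print(g[10:24,255],g[10:24,325])
for v in (188,187):print(ray(c,270,v,.014),ray(c,306,v,.014))
E
```

```text
width [np.float64(0.055580610659568735), np.float64(0.05595276933314506), np.float64(0.055630987928206053)]
[[ 0.5544 -0.0291  0.014 ]
 [ 0.556  -0.0719  0.014 ]
 [ 0.5575 -0.1166  0.014 ]]
front [ 0.49822078 -0.01446104  0.052     ] [ 0.60965448 -0.01071581  0.052     ]
50 [0.48165947 0.09075735 0.052     ] [0.61732013 0.09079597 0.052     ]
100 [0.48464804 0.01978667 0.052     ] [0.62006757 0.0198492  0.052     ]
in 50 [0.52176068 0.09076877 0.052     ] [0.57782972 0.09078473 0.052     ]
in 100 [0.51025829 0.01979849 0.052     ] [0.58090094 0.01983111 0.052     ]
[162, 162, 162, 162, 162, 163, 161, 161, 161, 161, 139, 138, 139, 142, 141, 141] [161, 162, 163, 161, 162, 162, 162, 161, 154, 142, 145, 141, 136, 137, 140, 141]
[ 97 102 101 104 125 159 158 158 147 102 135 160 157 157] [137 142 158 157 157 143  99 135 159 156 157 157 156 156]
[ 0.52494529 -0.13140392  0.014     ] [ 0.5894011  -0.13135151  0.014     ]
[ 0.52492081 -0.12954876  0.014     ] [ 0.58931736 -0.12949668  0.014     ]
```

Measured, and the sizes fit (channel 55.7 mm wide, body 50 x 64 mm, nose consistent):
- **Cartridge:** body centre (.4507, -.3353), heading 85.2°.
- **Reader:** gate (.5535, -.007), heading 92.15°.

Next is the grasp.

```bash
cat >> h.py <<'E'
G=np.array([.5535,-.007]);th=np.radians(92.15);ax=np.array([np.cos(th),np.sin(th)]);ay=np.array([-ax[1],ax[0]])
def rd(x,z,y=0): return [*(G+x*ax+y*ay),z]
jaw=np.radians(2.15)
def st(m): print(m,round(bot.current_clock(),2),np.round(bot.current_ee_pos(),4),'F',np.round(bot.current_contact_force(),2),'open',round(bot.current_opening(),3))
E
python3 - <<'E'
from h import *
q=down(np.radians(-4.8))
bot.set_gripper(.8,25)
bot.goto([.4507,-.3353,.09],q); bot.line_to([.4507,-.3353,.018]); st("at")
bot.set_gripper(0.,25); st("grip")
bot.line_to([.4507,-.3353,.10]); st("up")
bot.goto(rd(-66,.1) if 0 else rd(-.066,.10),down(jaw)); bot.line_to(rd(-.066,.045)); bot.hold(.2); st("over")
for n in ("side","wrist"): cv2.imwrite(f"pics/{n}3.png",bot.read_camera(n)["pixels"])
a=cv2.imread("pics/side3.png")[120:320,150:400];b=cv2.imread("pics/wrist3.png")[0:300,130:390]
o=np.zeros((600,800,3),np.uint8);a=cv2.resize(a,(400,320));b=cv2.resize(b,(400,461));o[:320,:400]=a;o[:461,400:]=b;cv2.imwrite("pics/c3.png",o)
E
```

```text
at 5.94 [ 0.4516 -0.3362  0.0195] F [-0.33 -0.38  0.44] open 0.795
grip 7.06 [ 0.4507 -0.3353  0.018 ] F [-0.08  0.74 -0.11] open 0.006
up 7.76 [ 0.4502 -0.3348  0.0991] F [ 0.4   0.14 -0.55] open 0.005
over 9.57 [ 0.5571 -0.0735  0.0464] F [-0.26 -0.21 -0.08] open 0.006
```

View pics/c3.png

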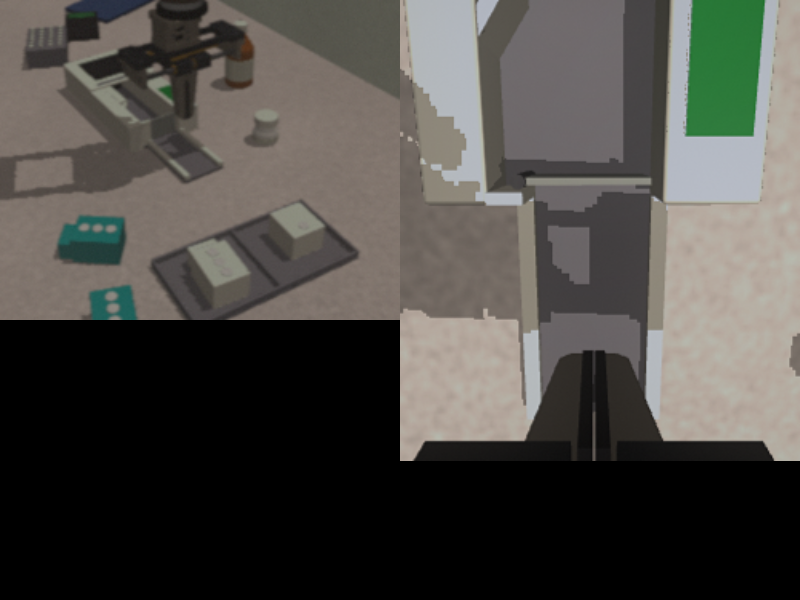

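The gripper shut to 0.006, so it didn't catch the cartridge, which is still in the tray at crop (218,272). I'll check how far it moved and what went wrong.

```bash
python3 - <<'E'
from h import *
import pickle
bot.line_to(rd(-.066,.12)); bot.set_gripper(.8,25)
c=bot.read_camera("top");p0=cv2.imread("pics/top0.png")
bot.goto([.4507,-.38,.20],down(np.radians(-4.8)));bot.hold(.2);st("")
w=bot.read_camera("wrist");pickle.dump(w,open("w4.pkl","wb"))
a=cv2.resize(p0[195:250,320:370],None,fx=5,fy=5);b=cv2.resize(c["pixels"][195:250,320:370],None,fx=5,fy=5)
o=np.zeros((600,800,3),np.uint8);o[:275,:250]=a;o[300:575,:250]=b;o[:384,280:792]=w["pixels"];cv2.imwrite("pics/c4.png",o)
E
```

```text
12.97 [ 0.4513 -0.3789  0.1997] F [ 0.65  0.11 -0.13] open 0.797
```

View pics/c4.png

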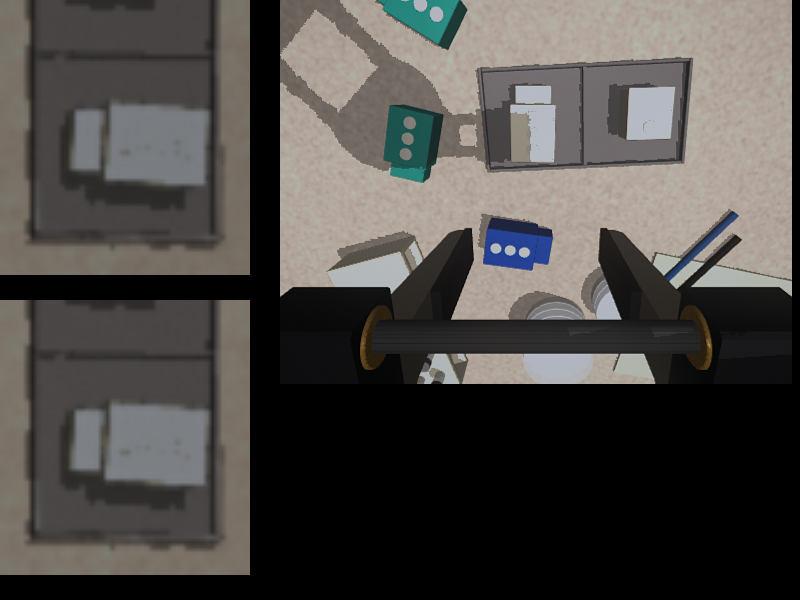

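```bash
python3 - <<'E'
from h import *
import pickle
w=pickle.load(open("w4.pkl","rb"))
p=np.array(bot.current_ee_pos());j=np.array([np.cos(-.0838),np.sin(-.0838),0])
print(np.round(w["R"],3),-np.array(w["R"]).T@w["t"])
for s in (-.0368,0,.0368): print(s,proj(w,p+s*j))
m=w["pixels"].min(2);print(m.shape)
# cartridge body from this view
for u,v in ((510-280,103),(555-280,104),(554-280,162),(509-280,161),(516-280,85),(550-280,85)): print(u,v,ray(w,u,v,.044),ray(w,u,v,.032)[:2])
t=bot.read_camera("top")
for u,v in ((320+108/5,195+103/5),(320+208/5,195+110/5),(320+205/5,195+185/5),(320+105/5,195+180/5)):print('top',ray(t,u,v,.044))
print(proj(t,p),proj(t,p+[0,0,.1]))
cv2.imwrite("pics/t5.png",cv2.resize(t["pixels"][150:310,270:420],None,fx=5,fy=5)[:600,:])
s=bot.read_camera("side");print("side proj",proj(s,p));cv2.imwrite("pics/s5.png",s["pixels"])
E
```

```text
[[ 0.997 -0.082 -0.001]
 [-0.079 -0.956  0.284]
 [-0.025 -0.283 -0.959]] [ 0.45782115 -0.29928892  0.40636844]
-0.0368 [202.74282675 220.5081144 ]
0 [256.04083734 220.60011485]
0.0368 [309.35678017 220.69214626]
(384, 512)
230 103 [ 0.42916018 -0.30041263  0.044     ] [ 0.42821105 -0.30044984]
275 104 [ 0.47794688 -0.30549848  0.044     ] [ 0.47861335 -0.30570411]
274 162 [ 0.47262152 -0.36930358  0.044     ] [ 0.47311165 -0.37162215]
229 161 [ 0.42129933 -0.3639088   0.044     ] [ 0.42008989 -0.36604872]
236 85 [ 0.43752866 -0.28246858  0.044     ] [ 0.43685667 -0.28191157]
270 85 [ 0.47388302 -0.28547722  0.044     ] [ 0.47441492 -0.28501984]
top [ 0.47634965 -0.3060838   0.044     ]
top [ 0.47076305 -0.36967496  0.044     ]
top [ 0.42308137 -0.36541823  0.044     ]
top [ 0.42734823 -0.30204993  0.044     ]
[378.1865906  219.47491461] [388.58276476 216.66444222]
side proj [303.14336365 232.10143342]
```

View pics/s5.png

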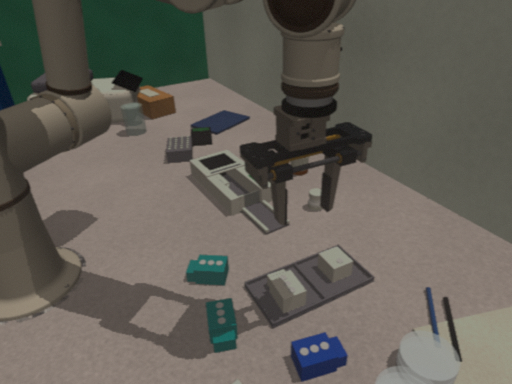

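Side view: the fingertips show at about (281,222) and (330,210), but the reported TCP projects to (303,232). So the tips look roughly 3–4 cm short of the reported TCP, which explains closing above the cartridge. I'll estimate the offset by camera, then touch the bare bench gently to get the exact value.

```bash
python3 - <<'E'
from h import *
p=np.array(bot.current_ee_pos());j=np.array([np.cos(-.0838),np.sin(-.0838),0])
s=bot.read_camera("side")
for dz in (0,.02,.03,.04,.05): print(dz,proj(s,p-.046*j+[0,0,dz]).round(1),proj(s,p+.046*j+[0,0,dz]).round(1))
bot.set_gripper(0,25)
B=[.42,-.19]
bot.goto([*B,.06],down(jaw))
c=bot.read_camera("wrist");print("tip expected",proj(c,bot.current_ee_pos()))
cv2.imwrite("pics/w6.png",c["pixels"])
z=.06;f0=np.array(bot.current_contact_force())
while z>.003:
    z-=.002;bot.line_to([*B,z],max_speed=.03)
    f=np.array(bot.current_contact_force())-f0
    if abs(f[2])>4: break
st("touch");print(z,f)
E
```

```text
0 [278.7 240.2] [326.5 224.6]
0.02 [278.7 230.3] [327.3 215. ]
0.03 [278.7 225.3] [327.7 210.1]
0.04 [278.7 220.1] [328.1 205.1]
0.05 [278.7 214.9] [328.5 200. ]
tip expected [256.52914181 221.09064812]
touch 22.53 [ 0.4199 -0.1899  0.0018] F [ 0.7   0.47 -0.41] open 0.004
0.0019999999999999584 [-0.50704362 -0.06702177 -0.68928092]
```

```bash
python3 - <<'E'
from h import *
B=[.42,-.19]
f0=np.array(bot.current_contact_force())
bot.line_to([*B,-.018]);st("a")
z=-.018
while z>-.045:
    z-=.003;bot.line_to([*B,z],max_speed=.06)
    f=np.array(bot.current_contact_force())-f0
    print(round(z,4),np.round(f,1))
    if abs(f[2])>3: break
st("touch")
bot.line_to([*B,z+.006]);st("")
E
```

```text
a 22.82 [ 0.4191 -0.1892 -0.0187] F [ 0.51 -0.89  0.72] open 0.004
-0.021 [-0.1 -0.2  1.1]
-0.024 [-1.7 -0.6  0.4]
-0.027 [-1.7 -0.2  0.4]
-0.03 [-0.8  0.1  0.9]
-0.033 [-2.  -0.5  0.7]
-0.036 [-1.7  0.4  7.9]
touch 24.32 [ 0.4206 -0.1905 -0.0352] F [-1.02  0.88  7.47] open 0.005
 24.57 [ 0.4204 -0.1903 -0.0296] F [-0.13  0.51  0.17] open 0.004
```

The touch gives the tip at reported z ≈ -0.0345, so the real fingertip sits about 34.5 mm above the reported TCP. I'll grasp again with that correction.

```bash
echo 'D=.0345' >> h.py; python3 - <<'E'
from h import *
import sys
q=down(np.radians(-4.8))
bot.line_to([.42,-.19,.075-D],max_speed=.3)
bot.set_gripper(.8,25)
bot.goto([.4507,-.3353,.075-D],q); bot.line_to([.4507,-.3353,.017-D]); st("at")
bot.set_gripper(0.,25); st("grip")
if bot.current_opening()<.45: sys.exit("no grasp")
bot.line_to([.4507,-.3353,.085-D]); st("up")
if bot.current_opening()<.45: sys.exit("lost")
bot.goto(rd(-.068,.085-D),down(jaw)); bot.line_to(rd(-.068,.04-D)); st("over")
s=bot.read_camera("side")["pixels"];w=bot.read_camera("wrist")["pixels"]
o=np.zeros((600,800,3),np.uint8);o[:320,:400]=cv2.resize(s[120:320,150:400],(400,320));o[:461,400:]=cv2.resize(w[0:300,130:390],(400,461));cv2.imwrite("pics/c7.png",o)
E
```

```text
at 27.27 [ 0.4509 -0.3346 -0.0171] F [-0.42  0.03  0.13] open 0.8
grip 27.74 [ 0.4512 -0.3358 -0.0166] F [0.1  0.47 5.16] open 0.542
up 28.34 [ 0.4501 -0.3347  0.0495] F [-0.94 -0.95 -2.48] open 0.54
over 29.88 [ 0.5557 -0.0757  0.0054] F [ 1.45 -0.82 -0.86] open 0.54
```

View pics/c7.png

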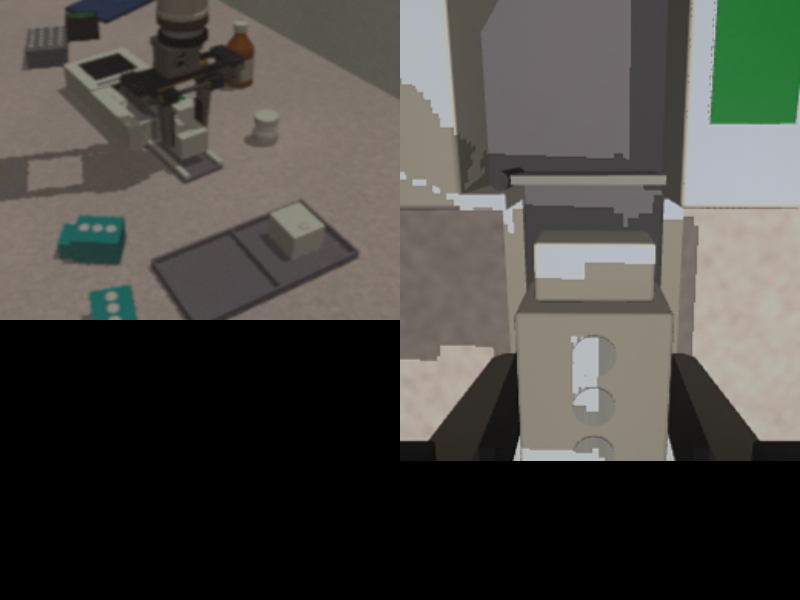

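The cartridge is held (opening 0.54 ≈ 50 mm) and centred: nose and channel are both at crop column 594, and the flap hinge is at left (505,180). Next I'll lay it down, release, and push the tail with closed fingers.

```bash
cat >> h.py <<'E'
def push(f0,n=1):
    return -np.mean([(np.array(bot.current_contact_force())-f0)[:2]@ax for _ in range(n)])
E
python3 - <<'E'
from h import *
bot.line_to(rd(-.068,.0195-D),max_speed=.08); st("down")
bot.set_gripper(.75,25)
bot.line_to(rd(-.068,.075-D),max_speed=.25)
bot.line_to(rd(-.135,.075-D),max_speed=.25)
bot.set_gripper(0.,25)
bot.line_to(rd(-.135,.018-D),max_speed=.2); bot.hold(.15)
f0=np.mean([bot.current_contact_force() for _ in range(3)],axis=0); st("behind");np.save("f0.npy",f0)
for x in (-.10,-.06,-.03,0,.025,.042):
    bot.line_to(rd(x,.018-D),max_speed=.1); p=push(f0); print(x,round(p,2),np.round(bot.current_contact_force(),1))
    if p>7: break
st("")
s=bot.read_camera("wrist")["pixels"];t=bot.read_camera("top")["pixels"]
o=np.zeros((461,800,3),np.uint8);o[:,:400]=cv2.resize(s[0:300,130:390],(400,461));o[:280,410:798]=cv2.resize(t[150:242,160:290],(388,280));cv2.imwrite("pics/c8.png",o)
E
```

```text
down 30.38 [ 0.5564 -0.0751 -0.0153] F [ 2.07 -0.41 -0.66] open 0.542
behind 33.28 [ 0.5601 -0.1427 -0.0146] F [-0.12 -1.67  0.34] open 0.007
-0.1 -2.15 [0.2 0.5 0. ]
-0.06 -1.27 [ 0.3 -0.4  0.4]
-0.03 -1.97 [ 0.8  0.3 -0.9]
0 -1.27 [-0.  -0.4 -0.2]
0.025 -2.25 [-0.3  0.6 -0.4]
0.042 -1.83 [0.  0.2 0.3]
 35.95 [ 0.5516  0.0352 -0.0166] F [0.04 0.17 0.34] open 0.005
```

View pics/c8.png

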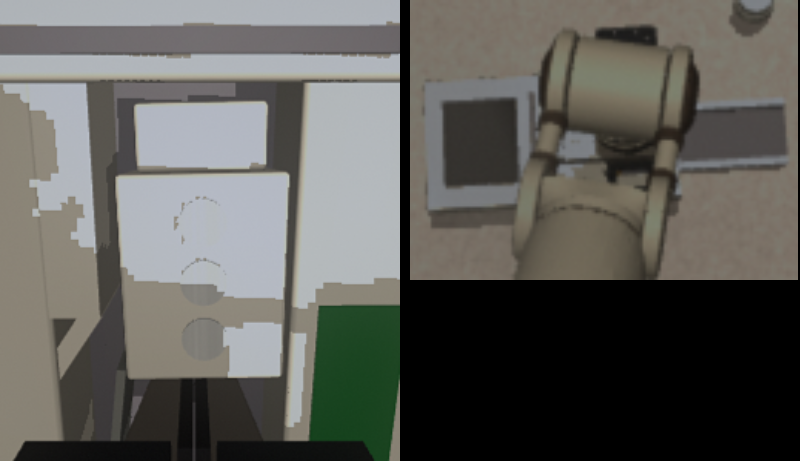

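The view shows the cartridge straight in the channel past the gate, nose at crop (200,102) just before the hood edge, pushed by the closed fingers. Now I'll step in slowly with averaged raw force.

```bash
python3 - <<'E'
from h import *
def rf(n):
    v=[]
    for _ in range(n): v.append(push(0)); bot.hold(.02)
    return float(np.mean(v))
x=.042;log=[]
while x<.128:
    x+=.0025 if (not log or log[-1][1]<3) else .001
    bot.line_to(rd(x,.018-D),max_speed=.06); p=rf(2); 
    if p>8.5: p=rf(4)
    log.append((round(x,4),round(p,1)))
    if p>=10.3 or bot.current_clock()>51: break
print(log); st("end"); bot.current_ee_pos()
print("tool x",(np.array(bot.current_ee_pos())[:2]-G)@ax)
E
```

```text
[(0.0445, 0.5), (0.047, 0.8), (0.0495, 0.8), (0.052, 0.3), (0.0545, 0.7), (0.057, 1.3), (0.0595, 1.4), (0.062, 0.6), (0.0645, 0.3), (0.067, 0.5), (0.0695, -0.4), (0.072, -0.2), (0.0745, 0.6), (0.077, -0.1), (0.0795, -0.9), (0.082, -0.4), (0.0845, 0.2), (0.087, -1.1), (0.0895, -0.2), (0.092, 0.2), (0.0945, 1.0), (0.097, 4.7), (0.098, 6.7), (0.099, 7.1), (0.1, 8.7), (0.101, 9.2), (0.102, 10.6)]
end 43.9 [ 0.5499  0.0926 -0.0163] F [-0.11 -9.82  0.59] open 0.006
tool x 0.0996279280120729
```

```bash
python3 - <<'E'
from h import *
bot.line_to(rd(.1027,.018-D),max_speed=.03); v=[]
for _ in range(6): v.append(push(0)); bot.hold(.03)
print("push",np.round(v,1))
bot.line_to(rd(.092,.018-D),max_speed=.04); st("eased")
bot.line_to(rd(.080,.018-D),max_speed=.08)
bot.line_to(rd(.080,.13-D),max_speed=.2); st("up")
bot.line_to(rd(-.06,.24-D),max_speed=.3); bot.hold(.3); st("away")
w=bot.read_camera("wrist");s=bot.read_camera("side")["pixels"]
o=np.zeros((461,800,3),np.uint8);o[:,:400]=cv2.resize(w["pixels"][0:230,150:350],(400,461));o[:320,400:]=cv2.resize(s[120:320,150:400],(400,320));cv2.imwrite("pics/c9.png",o)
E
```

```text
push [12.1 11.2 10.6 11.  11.3 11.6]
eased 44.77 [ 0.5499  0.0853 -0.0165] F [0.68 1.08 0.41] open 0.004
up 45.77 [0.5496 0.0731 0.0944] F [ 0.39  0.09 -0.74] open 0.005
away 46.82 [ 0.5552 -0.0658  0.2045] F [ 0.98  0.03 -0.45] open 0.003
```

View pics/c9.png

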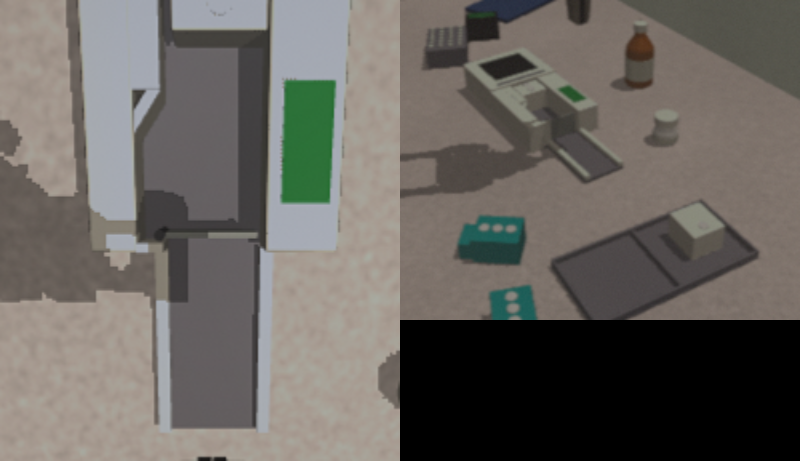

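The view shows the flap shut across the channel at crop (210,236), the cartridge's tail well beyond it at row 30, and the short cartridge, bottle and jar in place. I'm handing the job in.

```bash
python3 - <<'E'
from workcell import bot
bot.job_done(); print(bot.current_clock())
E
```

```text
the job is handed in; nothing more can be done
the job is handed in; nothing more can be done
```

The long cartridge is fully inside the reader with the flap shut behind it. I handed the job in shortly after 46.8 s, within the 58 s limit. I laid it nose first in the channel and pushed it in with closed fingers. The end stop started to give at tool x ≈ 95 mm, and I stopped at 10.6–12.1 N (mean about 11.3 N) after about 6–7 mm. Then I eased back and lifted out.

- **Last checks:** in the final picture the flap looks shut and the tail is well past its sweep. The short cartridge, bottle and jar look undisturbed, and the arm is clear with near-zero force.
- **Failed grasp:** the first grasp closed above the cartridge without touching it. The real fingertips were about 34.5 mm short of the reported TCP. I measured this by touching the bare bench with about 8 N and corrected for it.
- **Not confirmed:** how far the end stop was pressed comes only from the force and the tool travel, since it can't be seen. The force needed to slide the cartridge read lower than described (about 0–1 N, where 1–3 N was expected). The force readings were noisy by about 1 N.

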